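# Lean the tall chopping board against the tiled upstand to dry

### The arm

A 7-joint arm with a two-finger parallel gripper is mounted at the origin on the work surface. World frame = base frame: x ahead of the robot, y to its left, z up, the work surface at z = 0. Lengths are in m, angles in rad, forces in N, time in s.
With the tool pointing down it reaches from about 0.425 to 0.925 m from the base axis. Payload 6.8 kg.
Tool frame: the origin (TCP) lies midway between the tips of the shut fingers; the grasp point (between the pads) lies 19 mm behind it (bot.grasp_offset is the distance from the TCP to the grasp point, in m); z points along the fingers, x is the direction in which the jaws open and shut, and the axes are right-handed (so a half turn about z gives the same grasp; the last joint's range is limited). The gripper opens to 85 mm and grips with 20 to 120 N. Pads are 22 mm wide; open, the fingers measure 114 mm over their backs; the gripper's body (76 mm by 85 mm) begins 54 mm behind the grasp point. The pads swing forward as they close: fully open they stand 13 mm farther back than shut.
Start: joints at [1.238, 0.477, 0.022, 1.555, -0.011, 1.109, -0.083], TCP at [0.15, -0.658, 0.231] pointing down, gripper open.
Joint ranges: [-2.96, 2.96], [-0.34, 2.1], [-1.41, 1.46], [0.24, 2.44], [-1.37, 4.51], [0.17, 1.92], [-2.96, 2.96]. Speed limits (rad/s): [2.39, 2.39, 3.14, 3.14, 3.14, 3.14, 3.14].

### API

Orientations are given as a unit quaternion [w, x, y, z].
In Python, from station import bot, imaging gives the robot as it stands. The module is installed in compiled form; this text tells all that it offers.
- The arm moves only by the tool apply_moves, never from a script. Its argument "increments" is a list of rows, each a list of 7 numbers: the shift along the tool's x, y, z in mm, then the turn, a rotation vector about the tool's x, y, z in degrees, then the closure, from -1 (fully open) to 1 (shut). In form: [[dx, dy, dz, rx, ry, rz, grip], ...]. A call has exactly 8 rows; each row shifts and turns the pose as measured when the row begins, along the tool's axes as they then stand; what a row does not reach is not made up. A row lasts 1/8 s, in which the tool goes at most 62.5 mm and 10.7 degrees, less where a joint would pass 70% of its speed; a pose out of reach is approached as far as the arm can. A call with a gripper value outside its range is refused whole. The fingers move at their own pace and stop on an object; "grip_force" is the grip in N (left out, the last holds). Time passes only in rows, so rows that do not move let the fingers close, or fill a call up. It gives the time, the measured TCP pose, the force and the opening at its end, in the units of the state.
- bot.get_obs(): the state, without advancing time (a new reading comes with each control period).
- imaging.read_camera(name): name is "scene" or "top" or "wrist"; returns the picture (420x560x3 uint8, red, green, blue); there is no depth.
- imaging.get_calibration(name): a dict with "K" (3x3 intrinsics, pixels), "extrinsics" (4x4, takes a point from camera to world coordinates). Camera axes: x right, y down, z forward; pixel columns grow to the right and rows downward; lengths in m; the calibration is good to about 2 mm. The wrist camera is an equidistant fisheye: a pixel r from the principal point sees the ray r / f radians off the axis. A picture is of the moment at which its call begins: read the wrist's pose just before it. get_calibration takes no time and is no camera call; for the wrist camera it gives the pose at the moment of the call.
- bot.hand_in(): hands the job in, once; it reports no verdict.
The state is a dict: "t": time; "q": joint angles; "joint_vel": joint speeds; "joint_torque": joint torques, N m; "eef_pos": TCP position; "tool_rot": TCP orientation; "contact_force": force on the tool from outside, world axes, zero at the start; "torque": the same for the moment, N m; "gripper_width": opening from 0.0 (shut) to 1.0 (fully open).
Only numpy, scipy, OpenCV 4.12 (cv2) and the standard library are available. Lean on these libraries where they do the work, as an engineer would, in place of code of your own. Each camera call takes 0.05 s, during which the arm holds its last target.

### The job

Take the tall square-cornered chopping board out of the rack and lean it against the low tiled wall to dry: foot on the counter between batten and tiles, close up to the batten, upper part resting on the wall's top edge, about midway along the wall. Let go so that it stays by itself, and leave the other two boards standing in the rack.

Things in the scene. Friction and masses are not known exactly. Their poses are not given: they have to be found in the camera images.
- board_mid (a point): Middle of the tall plain rectangular wooden board: 130 mm wide (x), 14 thick (y), 160 tall (z; top edge 80 mm above this point), 0.2 to 0.3 kg. It stands upright in one of three slots (which one varies) of a steel rack; slots run along the boards' width, 70 mm apart, 18 wide, 30 deep, floor 10 mm over the counter. It lifts straight up.
- upstand: Low fixed wall, white tiles, 300 mm long, 85 high, 50 thick, with a fixed wooden batten in front, as long, 14 wide, 15 high. Origin on the counter at the foot of the tiled face, midway along; x along the wall, +y out of the tiled face to the batten, z up. Batten fills y = 46 to 60 mm: a 46 mm gap for the board's foot. Foot touching the batten, the board leans about 21 degrees, its middle 75 mm up.
- arched_board: A wooden board with a round top, 110 mm wide, 14 mm thick, 120 mm tall, in another slot of the rack: to be left alone. Origin at the centre of its underside, x along its width, z up.
- short_board: A short rectangular wooden board, 130 mm wide, 14 mm thick, 100 mm tall, in another slot of the rack: to be left alone. Origin at the centre of its underside, x along its width, z up.

How it is judged:
At the end, for the whole second after the job is handed in: The tall board leans on the wall's top edge, 11 to 26 degrees from vertical, its foot on the counter between batten and tiles (within about 14 mm of the batten), its centre within 50 mm of the wall's middle, parallel to the wall within 11 degrees, released and at rest (angle between board_mid's own z axis and vertical between 0.19 and 0.45 rad and y of board_mid in the frame of upstand between 0 and 0.03 m and z of board_mid in the frame of upstand between 0.065 and 0.088 m and x of board_mid in the frame of upstand between -0.05 and 0.05 m and angle between the x axis of board_mid and the x axis of upstand, either way round below 0.2 rad and linear speed of board below 0.02 m/s); the robot touches nothing.
It fails at once if the round-topped board is shifted more than 30 mm (distance of arched_board from where it was at the start of the episode above 0.03 m).
It fails at once if the short board is shifted more than 30 mm (distance of short_board from where it was at the start of the episode above 0.03 m).
It fails at once if the round-topped board is tipped over (angle between arched_board's own z axis and vertical above 0.35 rad).
It fails at once if the short board is tipped over (angle between short_board's own z axis and vertical above 0.35 rad).
It also fails if it takes over 40 s, if anything falls off the work surface, if the arm or the gripper's body presses on something with over 40 N, if the wrist force passes 120 N, or if a joint passes its speed limit or range.

## Working session

There is one attempt and no reset: what is moved stays moved. The work goes in short steps, Python scripts to look and compute and a tool call to move; the robot and the scene stay as the last step left them, time stands still between calls to the robot, and variables do not carry over. Pictures are saved under pics/ and viewed, and the job is handed in when it is done.

Besides the shell and the picture viewer there is one more tool, called after ">>>" in YAML: its name, and indented under it one key for each argument. apply_moves: Moves the arm, as the interface text tells. Its arguments: {"type":"object","properties":{"increments":{"type":"array","items":{"type":"array","items":{"type":"number"}}},"grip_force":{"type":"number"}},"required":["increments"]}

```bash
mkdir -p pics; python3 - <<'E'
from station import bot, imaging
import cv2, numpy as np
o=bot.get_obs(); print({k:np.round(v,3) for k,v in o.items()}, bot.grasp_offset)
for n in ["scene","top"]:
    c=imaging.get_calibration(n); print(n,np.round(c["K"],1).tolist(),np.round(c["extrinsics"],3).tolist())
    cv2.imwrite(f"pics/{n}0.png",imaging.read_camera(n)[:,:,::-1])
E
```

```text
{'t': np.float64(0.0), 'q': array([ 1.238,  0.478,  0.022,  1.556, -0.011,  1.109, -0.083]), 'joint_vel': array([ 0.   ,  0.001,  0.   ,  0.   ,  0.001, -0.002,  0.   ]), 'joint_torque': array([ 1.0000e-03, -5.9645e+01,  1.6080e+00, -2.8119e+01,  1.2000e-02,
        9.0000e-03,  0.0000e+00]), 'eef_pos': array([ 0.15 , -0.657,  0.23 ]), 'tool_rot': array([-0.001,  0.782, -0.623, -0.001]), 'contact_force': array([ 0.647, -0.101,  0.862]), 'torque': array([ 0.005, -0.012,  0.01 ]), 'gripper_width': np.float64(1.0)} 0.0187
scene [[400.0, 0.0, 280.2], [0.0, 400.0, 207.8], [0.0, 0.0, 1.0]] [[0.269, 0.784, -0.56, 1.035], [0.963, -0.224, 0.15, -0.128], [-0.008, -0.58, -0.815, 0.821], [0.0, 0.0, 0.0, 1.0]]
top [[451.6, 0.0, 279.3], [0.0, 451.6, 210.0], [0.0, 0.0, 1.0]] [[-0.004, -0.987, 0.162, 0.369], [-1.0, 0.005, 0.002, 0.022], [-0.002, -0.162, -0.987, 1.04], [0.0, 0.0, 0.0, 1.0]]
```

View pics/scene0.png

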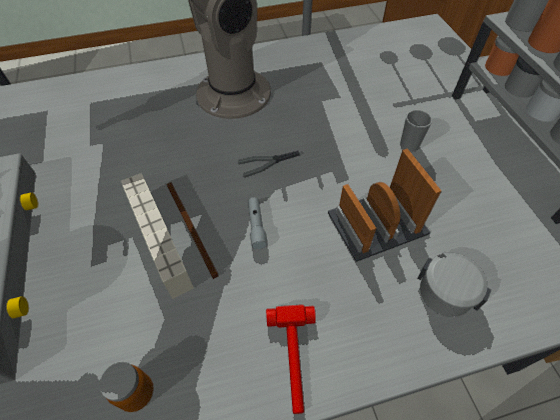

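View pics/top0.png

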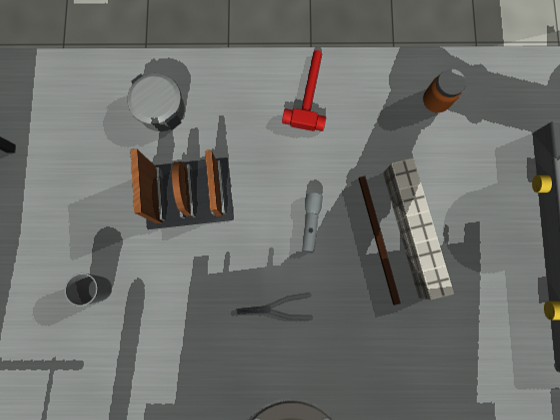

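The tall board is in the outermost slot (+y), at top image (145,185) and scene image (415,190). The wall is at top image (418,230). I'll zoom in to get corner pixels.

```bash
python3 - <<'E'
import cv2
t=cv2.imread("pics/top0.png"); s=cv2.imread("pics/scene0.png")
r=lambda im,x,y,w,h,k:cv2.resize(im[y:y+h,x:x+w],None,fx=k,fy=k,interpolation=cv2.INTER_CUBIC)
cv2.imwrite("pics/t_rack.png",r(t,120,140,125,95,6))
cv2.imwrite("pics/t_wall.png",r(t,345,150,120,165,3.6))
cv2.imwrite("pics/s_rack.png",r(s,320,140,130,125,4.5))
cv2.imwrite("pics/s_wall.png",r(s,110,165,120,140,4))
E
```

```text
(no output)
```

View pics/t_rack.png

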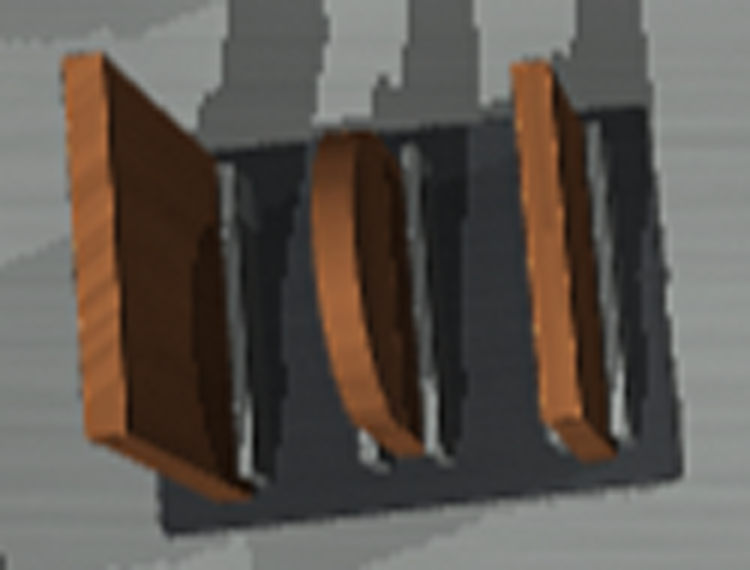

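View pics/t_wall.png

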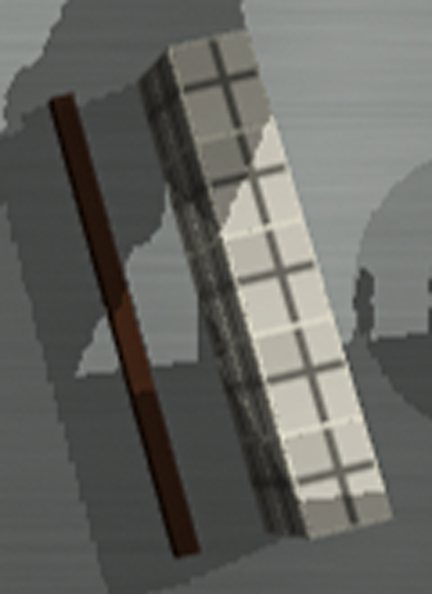

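View pics/s_rack.png

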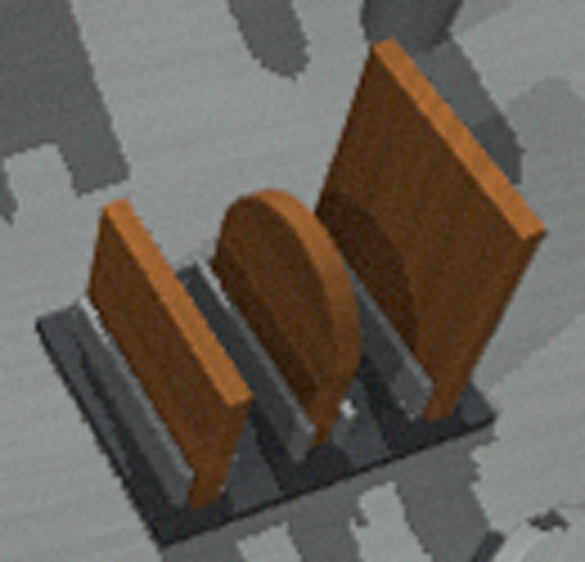

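View pics/s_wall.png

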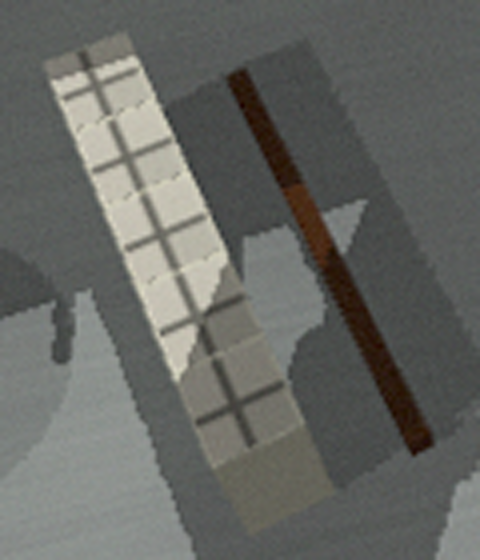

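```bash
cat > h.py <<'E'
import numpy as np
from station import bot, imaging
def ray(n,uv):
    c=imaging.get_calibration(n);K=np.array(c["K"]);E=np.array(c["extrinsics"])
    d=E[:3,:3]@np.linalg.solve(K,[uv[0],uv[1],1]); return E[:3,3],d
def onz(n,uv,z):
    o,d=ray(n,uv); return o+d*(z-o[2])/d[2]
def crop(p,off,k): return [p[0]/k+off[0]-.5+.5/k, p[1]/k+off[1]-.5+.5/k]
E
python3 - <<'E'
from h import *
def quad(name,cam,pts,off,k,z):
    P=np.array([onz(cam,crop(p,off,k),z)[:2] for p in pts]);L=[np.linalg.norm(P[i]-P[(i+1)%4])*1e3 for i in range(4)]
    d=(P[3]-P[0])+(P[2]-P[1]); print(name,cam,np.round(P*1e3,1).tolist(),"c",np.round(P.mean(0)*1e3,1),"L",np.round(L,1),"ang",np.round(np.degrees(np.arctan2(d[1],d[0])),2))
quad("board","top",[(64,58),(103,53),(127,437),(88,440)],(120,140),6,.17)
quad("board","scene",[(375,47),(395,41),(545,233),(527,239)],(320,140),4.5,.17)
quad("wall","top",[(170,48),(247,30),(392,518),(308,538)],(345,150),3.6,.085)
quad("wall","scene",[(45,65),(128,32),(305,425),(215,465)],(110,165),4,.085)
quad("batten","top",[(50,98),(73,93),(200,552),(175,557)],(345,150),3.6,.015)
quad("batten","scene",[(227,75),(246,68),(433,438),(415,455)],(110,165),4,.015)
quad("short","top",[(512,65),(550,62),(583,418),(547,427)],(120,140),6,.11)
quad("short","scene",[(105,205),(125,200),(250,398),(232,405)],(320,140),4.5,.11)
E
```

```text
board top [[636.1, 320.5], [637.7, 307.6], [508.2, 293.7], [507.2, 306.4]] c [572.3 307.1] L [ 13.  130.3  12.7 129.6] ang -173.81
board scene [[510.9, 295.5], [509.9, 306.7], [638.1, 318.7], [639.0, 309.2]] c [574.5 307.5] L [ 11.3 128.8   9.6 128.8] ang 5.75
wall top [[628.3, -222.4], [639.3, -269.5], [348.0, -338.0], [336.9, -288.9]] c [ 488.1 -279.7] L [ 48.4 299.2  50.4 298.9] ang -166.96
wall scene [[349.4, -336.9], [336.8, -287.3], [628.3, -220.1], [638.1, -266.6]] c [ 488.1 -277.7] L [ 51.2 299.1  47.5 297.1] ang 13.33
batten top [[614.3, -161.2], [617.6, -176.2], [326.3, -244.5], [323.3, -228.9]] c [ 470.4 -202.7] L [ 15.3 299.2  15.8 298.8] ang -166.86
batten scene [[325.3, -243.2], [322.9, -230.7], [616.9, -161.6], [624.4, -173.0]] c [ 472.4 -202.1] L [ 12.8 302.1  13.6 307.2] ang 13.22
short top [[651.1, 181.5], [652.1, 168.0], [523.7, 153.9], [520.6, 166.4]] c [586.9 167.5] L [ 13.5 129.2  12.9 131.4] ang -173.57
short scene [[524.8, 156.1], [524.5, 167.0], [651.5, 180.1], [652.7, 170.5]] c [588.4 168.4] L [ 10.9 127.6   9.7 128.8] ang 6.15
```

>>> apply_moves:
  increments:
    - [-30,-42,-5,0,0,0,-1]
    - [-32,-45,-5,0,0,0,-1]
    - [-32,-45,-5,0,0,0,-1]
    - [-32,-45,0,0,0,0,-1]
    - [-32,-45,0,0,0,0,-1]
    - [-32,-45,0,0,0,0,-1]
    - [-32,-45,0,0,0,0,-1]
    - [-32,-45,0,0,0,0,-1]
  grip_force: 60

```text
t: 1.1
eef_pos: [0.4456, -0.3239, 0.2424]
tool_rot: [0.0, 0.779, -0.627, -0.003]
contact_force: [0.9, -0.4, 0.1]
gripper_width: 0.996
```

```bash
cat >> h.py <<'E'
from scipy.spatial.transform import Rotation as R
def cur():
    o=bot.get_obs(); w,x,y,z=o["tool_rot"]; return o,np.array(o["eef_pos"]),R.from_quat([x,y,z,w])
def goto(p,Rt):
    o,p0,R0=cur(); dl=R0.inv().apply(np.array(p)-p0)*1e3; rv=(R0.inv()*Rt).as_rotvec(degrees=True)
    print("t",round(float(o["t"]),3),"pos",np.round(p0*1e3,1),"F",np.round(o["contact_force"],1),"gw",round(float(o["gripper_width"]),3),"q",np.round(o["q"],2));print("shift tool mm",np.round(dl,1),"turn deg",np.round(rv,2),"norm",np.linalg.norm(dl).round(1))
def down(psi,tilt=0):
    "tool x at world angle psi, tool down; tilt deg about horizontal axis (psi+90)"
    c,s=np.cos(np.radians(psi)),np.sin(np.radians(psi))
    B=R.from_matrix(np.array([[c,s,0],[s,-c,0],[0,0,-1]]).T if False else np.column_stack([[c,s,0],[s,-c,0],[0,0,-1]]))
    return R.from_rotvec(np.radians(tilt)*np.array([-s,c,0]))*B
E
python3 -c "
from h import *
goto([.573,.307,.235],down(-84))"
```

```text
t 1.1 pos [ 445.6 -323.9  242.4] F [ 0.9 -0.4  0.1] gw 0.996 q [ 0.65  0.27 -0.17  1.83  0.05  1.05 -0.89]
shift tool mm [-589.3 -258.9    9. ] turn deg [0.26 0.25 6.29] norm 643.7
```

>>> apply_moves:
  increments:
    - [-52,-23,0,0,0,1,-1]
    - [-52,-23,0,0,0,1,-1]
    - [-52,-23,0,0,0,1,-1]
    - [-52,-23,0,0,0,1,-1]
    - [-52,-23,0,0,0,1,-1]
    - [-52,-23,0,0,0,1,-1]
    - [-52,-23,0,0,0,0,-1]
    - [-52,-23,0,0,0,0,-1]

```text
t: 2.1
eef_pos: [0.5656, 0.1288, 0.2417]
tool_rot: [0.001, 0.743, -0.669, -0.003]
contact_force: [0.6, -0.4, 0.0]
gripper_width: 0.998
```

```bash
python3 -c "
from h import *
goto([.573,.307,.235],down(-84))"
```

```text
t 2.1 pos [565.6 128.8 241.7] F [ 0.6 -0.4  0. ] gw 0.998 q [-0.01  0.35 -0.4   1.75  0.15  1.08 -1.93]
shift tool mm [-176.4  -26.1    7.2] turn deg [0.36 0.2  0.03] norm 178.5
```

>>> apply_moves:
  increments:
    - [-44,-6,0,0,0,0,-1]
    - [-44,-7,0,0,0,0,-1]
    - [-44,-7,0,0.3,0,0,-1]
    - [-28,-4,0,0,0,0,-1]
    - [-12,-2,0,0,0,0,-1]
    - [-4,0,0,0,0,0,-1]
    - [0,0,0,0,0,0,-1]
    - [0,0,0,0,0,0,-1]

```text
t: 3.1
eef_pos: [0.5716, 0.3134, 0.2388]
tool_rot: [0.002, 0.744, -0.668, -0.003]
contact_force: [0.1, -0.2, 0.3]
gripper_width: 1.0
```

```bash
python3 -c "
from h import *
import cv2
goto([.573,.307,.131],down(-84))
cv2.imwrite('pics/w1.png',imaging.read_camera('wrist')[:,:,::-1])
cv2.imwrite('pics/t1.png',imaging.read_camera('top')[:,:,::-1])"
```

```text
t 3.1 pos [571.6 313.4 238.8] F [ 0.1 -0.2  0.3] gw 1.0 q [-0.28  0.47 -0.44  1.58  0.21  1.14 -2.23]
shift tool mm [  6.7  -1.3 107.8] turn deg [0.34 0.12 0.2 ] norm 108.0
```

View pics/w1.png

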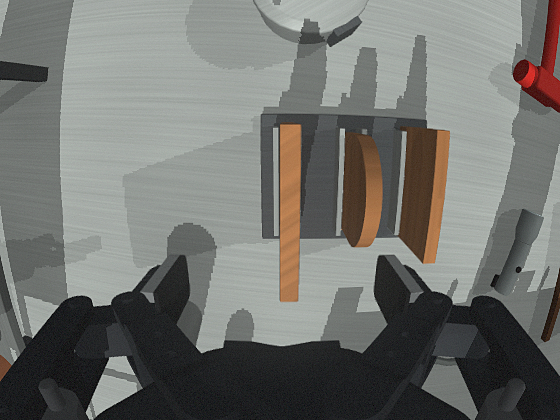

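The wrist view shows the tall board's top edge at column 289, rows 125–300, between the open fingers and parallel to the pads. It sits slightly right of centre, which agrees with the computed +6.7 mm. I'll centre the gripper and then descend.

>>> apply_moves:
  increments:
    - [7,-1,10,0.3,0,0,-1]
    - [0,0,20,0,0,0,-1]
    - [0,0,20,0,0,0,-1]
    - [0,0,20,0,0,0,-1]
    - [0,0,20,0,0,0,-1]
    - [0,0,12,0,0,0,-1]
    - [0,0,4,0,0,0,-1]
    - [0,0,0,0,0,0,-1]

```text
t: 4.2
eef_pos: [0.575, 0.3006, 0.127]
tool_rot: [-0.0, 0.743, -0.67, 0.0]
contact_force: [0.1, -0.2, 0.3]
gripper_width: 1.001
```

```bash
python3 -c "
from h import *
import cv2
goto([.573,.307,.131],down(-84))
cv2.imwrite('pics/w2.png',imaging.read_camera('wrist')[:,:,::-1])"
```

```text
t 4.2 pos [575.  300.6 127. ] F [ 0.1 -0.2  0.3] gw 1.001 q [-0.29  0.57 -0.4   1.69  0.27  0.93 -2.26]
shift tool mm [-6.6  1.3 -4. ] turn deg [-0.04 -0.03 -0.1 ] norm 7.8
```

View pics/w2.png

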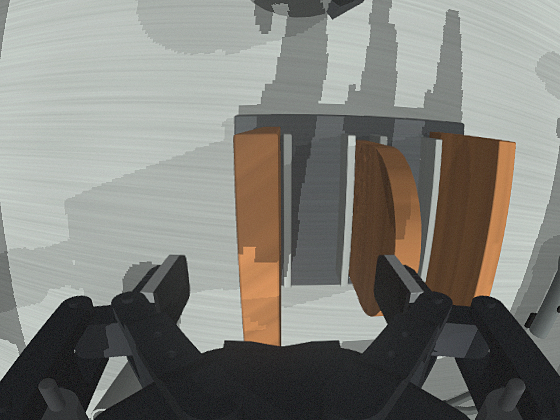

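The gripper overshot by about 6.6 mm: the board is now at columns 240–280, left of the finger centre at 282. I'll shift it back.

>>> apply_moves:
  increments:
    - [-5,1,-3,0,0,0,-1]
    - [0,0,0,0,0,0,-1]
    - [0,0,0,0,0,0,-1]
    - [0,0,0,0,0,0,-1]
    - [0,0,0,0,0,0,-1]
    - [0,0,0,0,0,0,-1]
    - [0,0,0,0,0,0,-1]
    - [0,0,0,0,0,0,-1]

```text
t: 5.25
eef_pos: [0.5744, 0.3068, 0.1325]
tool_rot: [-0.002, 0.743, -0.67, 0.001]
contact_force: [0.2, 0.6, -0.3]
gripper_width: 0.999
```

```bash
python3 -c "
from h import *
goto([.573,.307,.131],down(-84))"
```

```text
t 5.25 pos [574.4 306.8 132.5] F [ 0.2  0.6 -0.3] gw 0.999 q [-0.3   0.57 -0.41  1.68  0.27  0.94 -2.27]
shift tool mm [-0.4  1.4  1.5] turn deg [-0.24  0.06 -0.09] norm 2.1
```

Centred to within 1 mm, so I'll close.

>>> apply_moves:
  increments:
    - [0,1,1,0,0,0,1]
    - [0,0,0,0,0,0,1]
    - [0,0,0,0,0,0,1]
    - [0,0,0,0,0,0,1]
    - [0,0,0,0,0,0,1]
    - [0,0,0,0,0,0,1]
    - [0,0,0,0,0,0,1]
    - [0,0,0,0,0,0,1]
  grip_force: 60

```text
t: 6.25
eef_pos: [0.5733, 0.3069, 0.1315]
tool_rot: [-0.002, 0.743, -0.67, 0.001]
contact_force: [0.6, 0.6, 0.5]
gripper_width: 0.156
```

```bash
python3 -c "
from h import *
goto([.573,.307,.315],down(-84))"
```

```text
t 6.25 pos [573.3 306.9 131.5] F [0.6 0.6 0.5] gw 0.156 q [-0.3   0.57 -0.41  1.69  0.27  0.94 -2.27]
shift tool mm [  -0.4   -0.5 -183.5] turn deg [-0.25  0.09 -0.08] norm 183.5
```

>>> apply_moves:
  increments:
    - [0,0,-10,0,0,0,1]
    - [0,0,-20,0,0,0,1]
    - [0,0,-28,0,0,0,1]
    - [0,0,-30,0,0,0,1]
    - [0,0,-30,0,0,0,1]
    - [0,0,-30,0,0,0,1]
    - [0,0,-20,0,0,0,1]
    - [0,0,-10,0,0,0,1]

```text
t: 7.25
eef_pos: [0.5713, 0.3058, 0.3223]
tool_rot: [-0.002, 0.743, -0.669, 0.001]
contact_force: [0.4, 0.7, -2.4]
gripper_width: 0.155
```

```bash
python3 -c "
from h import *
import cv2
goto([.500,-.150,.315],down(-76.9))
cv2.imwrite('pics/s3.png',imaging.read_camera('scene')[:,:,::-1])"
```

```text
t 7.25 pos [571.3 305.8 322.3] F [ 0.4  0.7 -2.4] gw 0.155 q [-0.27  0.4  -0.44  1.49  0.18  1.28 -2.2 ]
shift tool mm [446.  118.3   6. ] turn deg [-0.31  0.07 -7.14] norm 461.4
```

View pics/s3.png

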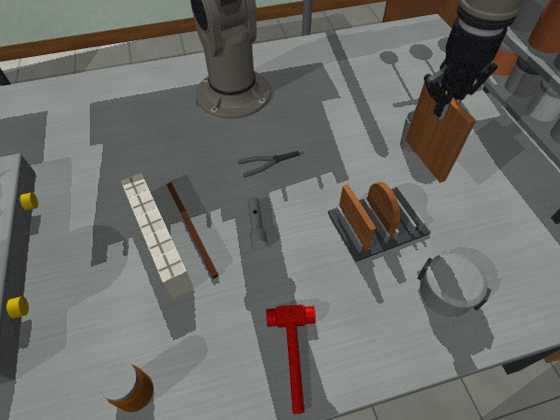

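The scene view shows the board lifted clear and upright in the gripper. The other two boards are untouched at (355,215) and (385,205). Next I carry it across.

>>> apply_moves:
  increments:
    - [30,8,0,0,0,0,1]
    - [45,12,0,0,0,-1,1]
    - [50,13,0,0,0,-1,1]
    - [50,13,0,0,0,-1,1]
    - [50,13,0,0,0,-1,1]
    - [50,13,0,0,0,-1,1]
    - [50,13,0,0,0,-1,1]
    - [50,13,0,0,0,-1,1]

```text
t: 8.3
eef_pos: [0.5285, -0.0857, 0.3186]
tool_rot: [-0.002, 0.787, -0.617, -0.001]
contact_force: [0.6, -0.1, -3.3]
gripper_width: 0.155
```

```bash
cat >> h.py <<'E'
PSI=-76.9; O=np.array([.4824,-.2543,0]); EX=np.array([.974,.2267,0]); EY=np.array([-.2267,.974,0])
def place(lean,foot,up,along=0,h=.0415):
    c,s=np.cos(np.radians(lean)),np.sin(np.radians(lean))
    cy=foot-.007*c-.08*s; cz=.08*c+.007*s+up
    return O+EX*along+EY*(cy-h*s)+np.array([0,0,cz+h*c]), down(PSI,lean)
E
python3 -c "
from h import *
p,r=place(17,.042,.080);print(p); goto(p,r)"
```

```text
[ 0.48244926 -0.25451165  0.19823763]
t 8.3 pos [528.5 -85.7 318.6] F [ 0.6 -0.1 -3.3] gw 0.155 q [ 0.3   0.19 -0.3   1.76  0.05  1.2  -1.34]
shift tool mm [153.4  85.1 119.6] turn deg [  0.03 -16.75   0.69] norm 212.4
```

>>> apply_moves:
  increments:
    - [28,15,5,0,-2,0.7,1]
    - [28,16,10,0,-3,0,1]
    - [28,16,10,0,-3,0,1]
    - [26,16,10,0,-3,0,1]
    - [18,10,10,0,-3,0,1]
    - [10,4,5,0,-2,0,1]
    - [0,0,0,0,0,0,1]
    - [0,0,0,0,0,0,1]

```text
t: 9.3
eef_pos: [0.478, -0.2395, 0.251]
tool_rot: [-0.09, 0.772, -0.618, -0.114]
contact_force: [0.2, 0.9, -2.9]
gripper_width: 0.153
```

```bash
python3 -c "
from h import *
p,r=place(17,.042,.060); goto(p,r)"
```

```text
t 9.3 pos [ 478.  -239.5  251. ] F [ 0.2  0.9 -2.9] gw 0.153 q [ 0.63  0.36 -0.19  1.73 -0.17  1.25 -0.84]
shift tool mm [35.9 -1.3 65.2] turn deg [ 0.02 -0.28 -0.44] norm 74.5
```

>>> apply_moves:
  increments:
    - [10,0,10,0,0,-0.4,1]
    - [10,0,16,0,0,0,1]
    - [8,0,16,0,0,0,1]
    - [5,0,12,0,0,0,1]
    - [2,0,6,0,0,0,1]
    - [0,0,0,0,0,0,1]
    - [0,0,0,0,0,0,1]
    - [0,0,0,0,0,0,1]

```text
t: 10.3
eef_pos: [0.483, -0.2541, 0.1795]
tool_rot: [-0.09, 0.776, -0.614, -0.113]
contact_force: [0.2, 0.1, -2.8]
gripper_width: 0.154
```

```bash
python3 -c "
from h import *
import cv2
p,r=place(17,.042,.030); goto(p,r)
a=imaging.read_camera('scene')[:,:,::-1];b=imaging.read_camera('top')[:,:,::-1]
f=lambda im,x,y:cv2.resize(im[y:y+180,x:x+150],None,fx=2.6,fy=2.6,interpolation=cv2.INTER_CUBIC)
cv2.imwrite('pics/st4.png',cv2.hconcat([f(a,100,140),f(b,335,140)]))"
```

```text
t 10.3 pos [ 483.  -254.1  179.5] F [ 0.2  0.1 -2.8] gw 0.154 q [ 0.64  0.45 -0.18  1.77 -0.16  1.13 -0.79]
shift tool mm [ 9.3  0.6 29.9] turn deg [ 0.02 -0.34  0.25] norm 31.3
```

View pics/st4.png

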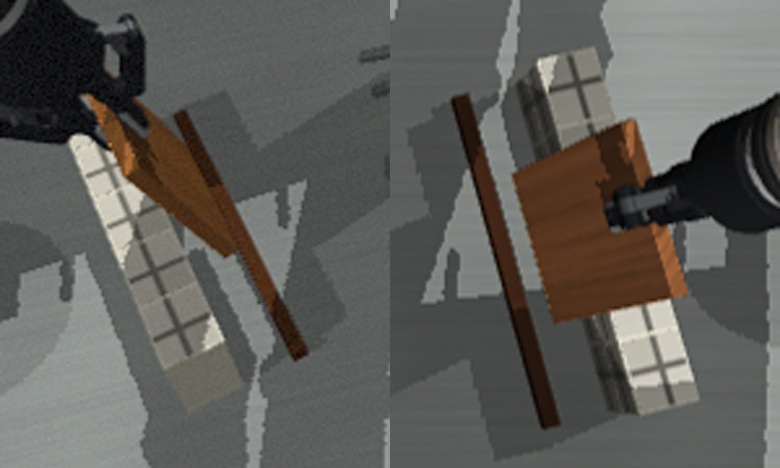

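The top view shows the board tilted over the gap, its foot edge running (513,175)–(553,322) in the crop, parallel to the batten. I'll check that edge numerically.

```bash
python3 -c "
from h import *
for cam,pt,off in [('top',(123,175),(335,140)),('top',(163,322),(335,140)),('scene',(235,256),(100,140))]:
    P=onz(cam,crop(pt,off,2.6),.064)-O; print(cam,np.round([P@EX*1e3,P@EY*1e3],1))
"
```

```text
top [62.8 39.4]
top [-63.6  40.1]
scene [67.2 37.2]
```

```bash
python3 -c "
from h import *
p,r=place(17,.044,.010); goto(p,r)"
```

```text
t 10.4 pos [ 482.9 -254.   179.5] F [-1.1 -0.1 -3. ] gw 0.159 q [ 0.64  0.45 -0.18  1.77 -0.16  1.13 -0.79]
shift tool mm [13.1  0.6 49.6] turn deg [ 0.02 -0.34  0.25] norm 51.3
```

>>> apply_moves:
  increments:
    - [2,0,8,0,0,0,1]
    - [3,0,10,0,0,0,1]
    - [3,0,10,0,0,0,1]
    - [3,0,10,0,0,0,1]
    - [2,0,7,0,0,0,1]
    - [0,0,4,0,0,0,1]
    - [0,0,0,0,0,0,1]
    - [0,0,0,0,0,0,1]

```text
t: 11.4
eef_pos: [0.4825, -0.2523, 0.1249]
tool_rot: [-0.09, 0.776, -0.614, -0.114]
contact_force: [0.3, 0.6, -2.5]
gripper_width: 0.159
```

```bash
python3 -c "
from h import *
import cv2
p,r=place(17,.043,.0); goto(p,r)
a=imaging.read_camera('scene')[:,:,::-1];b=imaging.read_camera('top')[:,:,::-1]
f=lambda im,x,y:cv2.resize(im[y:y+180,x:x+150],None,fx=2.6,fy=2.6,interpolation=cv2.INTER_CUBIC)
cv2.imwrite('pics/st5.png',cv2.hconcat([f(a,100,140),f(b,335,140)]))"
```

```text
t 11.4 pos [ 482.5 -252.3  124.9] F [ 0.3  0.6 -2.5] gw 0.159 q [ 0.64  0.51 -0.18  1.81 -0.16  1.02 -0.78]
shift tool mm [3.  0.6 6.1] turn deg [ 0.03 -0.32  0.24] norm 6.8
```

View pics/st5.png

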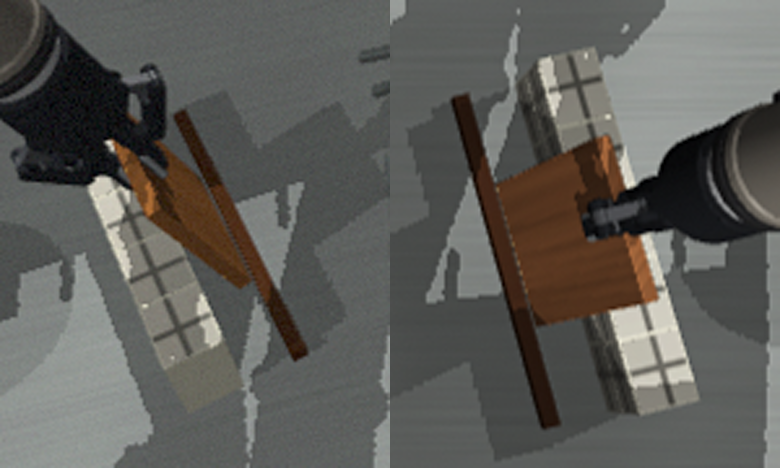

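The foot is about 7 mm up and just inside the batten, with a thin gap visible, and there's no contact force yet. I'll lower the last few mm.

>>> apply_moves:
  increments:
    - [1,0,2,0,0,0,1]
    - [0,0,2,0,0,0,1]
    - [0,0,1,0,0,0,1]
    - [0,0,0,0,0,0,1]
    - [0,0,0,0,0,0,1]
    - [0,0,0,0,0,0,1]
    - [0,0,0,0,0,0,1]
    - [0,0,0,0,0,0,1]

```text
t: 12.5
eef_pos: [0.4827, -0.252, 0.1201]
tool_rot: [-0.09, 0.776, -0.614, -0.113]
contact_force: [-0.1, 0.5, -3.2]
gripper_width: 0.157
```

```bash
python3 -c "
from h import *
p,r=place(17,.043,.0); goto(p,r)"
```

```text
t 12.5 pos [ 482.7 -252.   120.1] F [-0.1  0.5 -3.2] gw 0.157 q [ 0.63  0.52 -0.18  1.81 -0.15  1.01 -0.78]
shift tool mm [1.8 0.8 1.4] turn deg [-0.01 -0.37  0.25] norm 2.4
```

>>> apply_moves:
  increments:
    - [1,0,1,0,0,0,1]
    - [0,0,1,0,0,0,1]
    - [0,0,0,0,0,0,1]
    - [0,0,0,0,0,0,1]
    - [0,0,0,0,0,0,1]
    - [0,0,0,0,0,0,1]
    - [0,0,0,0,0,0,1]
    - [0,0,0,0,0,0,1]

```text
t: 13.5
eef_pos: [0.4829, -0.2528, 0.1181]
tool_rot: [-0.09, 0.776, -0.614, -0.113]
contact_force: [-0.6, 0.6, -1.7]
gripper_width: 0.157
```

```bash
python3 -c "
from h import *
p,r=place(17,.043,.0); goto(p,r)"
```

```text
t 13.5 pos [ 482.9 -252.8  118.1] F [-0.6  0.6 -1.7] gw 0.157 q [ 0.64  0.52 -0.18  1.81 -0.15  1.01 -0.78]
shift tool mm [ 0.5  0.8 -0.3] turn deg [-0.03 -0.4   0.25] norm 1.0
```

The counter is starting to carry the board: Fz went from -3 to -1.7 N. I'll release with a half opening, then back out along the tool axis.

>>> apply_moves:
  increments:
    - [0,0,0,0,0,0,0.4]
    - [0,0,0,0,0,0,0.2]
    - [0,0,0,0,0,0,0]
    - [0,0,0,0,0,0,0]
    - [0,0,0,0,0,0,0]
    - [0,0,0,0,0,0,0]
    - [0,0,0,0,0,0,0]
    - [0,0,0,0,0,0,0]

```text
t: 14.5
eef_pos: [0.4837, -0.2526, 0.1188]
tool_rot: [-0.091, 0.776, -0.614, -0.112]
contact_force: [0.8, 0.5, -0.1]
gripper_width: 0.499
```

```bash
python3 -c "
from h import *
import cv2
p,r=place(17,.043,.1); goto(p,r)
a=imaging.read_camera('scene')[:,:,::-1];b=imaging.read_camera('top')[:,:,::-1]
f=lambda im,x,y:cv2.resize(im[y:y+180,x:x+150],None,fx=2.6,fy=2.6,interpolation=cv2.INTER_CUBIC)
cv2.imwrite('pics/st6.png',cv2.hconcat([f(a,100,140),f(b,335,140)]))"
```

```text
t 14.5 pos [ 483.7 -252.6  118.8] F [ 0.8  0.5 -0.1] gw 0.499 q [ 0.63  0.52 -0.18  1.81 -0.15  1.01 -0.78]
shift tool mm [-27.8   1.3 -95.5] turn deg [-0.1  -0.42  0.27] norm 99.5
```

View pics/st6.png

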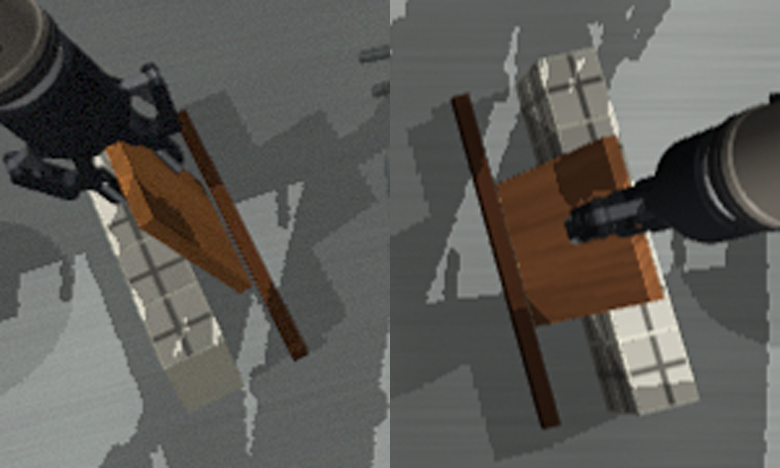

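The board now leans on the wall edge with the fingers apart on both sides of it. Its foot edge is at (500,190)–(535,325), next to the batten. I'll retreat along the tool axis.

>>> apply_moves:
  increments:
    - [0,0,-6,0,0,0,0]
    - [0,0,-10,0,0,0,0]
    - [0,0,-15,0,0,0,0]
    - [0,0,-20,0,0,0,0]
    - [0,0,-25,0,0,0,0]
    - [0,0,-25,0,0,0,0]
    - [0,0,-25,0,0,0,0]
    - [0,0,-15,0,0,0,0]

```text
t: 15.6
eef_pos: [0.4931, -0.2948, 0.2639]
tool_rot: [-0.091, 0.776, -0.614, -0.11]
contact_force: [-0.5, -0.5, -0.5]
gripper_width: 0.501
```

>>> apply_moves:
  increments:
    - [40,30,-10,0,0,0,0]
    - [40,30,-10,0,0,0,0]
    - [40,30,-5,0,0,0,0]
    - [40,30,0,0,0,0,0]
    - [30,20,0,0,0,0,0]
    - [15,10,0,0,0,0,0]
    - [0,0,0,0,0,0,0]
    - [0,0,0,0,0,0,0]

```text
t: 16.6
eef_pos: [0.3951, -0.5323, 0.233]
tool_rot: [-0.092, 0.778, -0.611, -0.109]
contact_force: [-0.4, 0.1, -0.2]
gripper_width: 0.504
```

```bash
python3 -c "
from h import *
import cv2
o,p,_=cur();print(o['t'],p,o['contact_force'])
a=imaging.read_camera('scene')[:,:,::-1];b=imaging.read_camera('top')[:,:,::-1]
cv2.imwrite('pics/s7.png',a)
f=lambda im,x,y:cv2.resize(im[y:y+180,x:x+150],None,fx=2.6,fy=2.6,interpolation=cv2.INTER_CUBIC)
cv2.imwrite('pics/st7.png',cv2.hconcat([f(a,100,140),f(b,335,140)]))"
```

```text
16.6 [ 0.39510157 -0.53229297  0.23295267] [-0.44504146  0.06701467 -0.15435752]
```

View pics/st7.png

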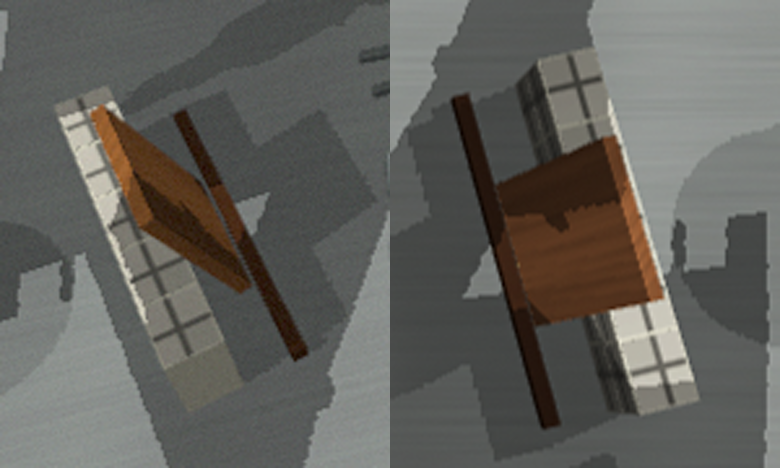

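View pics/s7.png

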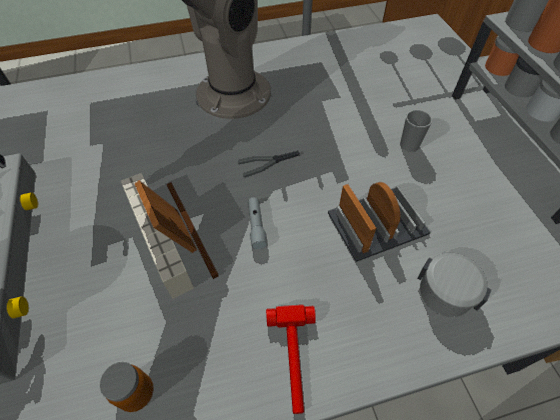

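The board stands by itself on the wall, and the other two boards stand upright in the rack as before. One last numeric check.

```bash
python3 -c "
from h import *
up=lambda P:np.round([(P-O)@EX*1e3,(P-O)@EY*1e3,P[2]*1e3],1)
c=lambda p,o:crop(p,o,2.6)
for n,p,z in [('wall-side top edge',(227,137),.151),('wall-side top edge',(273,298),.151),('foot',(109,187),.005),('foot',(148,325),.005)]: print(n,up(onz('top',c(p,(335,140)),z)))
# triangulate near top corner on wall side
(o1,d1),(o2,d2)=ray('top',c((227,137),(335,140))),ray('scene',c((145,226),(100,140)))
s=np.linalg.lstsq(np.c_[d1,-d2],o2-o1,rcond=None)[0];a=o1+s[0]*d1;b=o2+s[1]*d2;print('tri',up((a+b)/2),np.linalg.norm(a-b)*1e3)
"
```

```text
wall-side top edge [ 63.1 -23.8 151. ]
wall-side top edge [-64.  -22.8 151. ]
foot [61.9 39.   5. ]
foot [-64.1  38.2   5. ]
tri [ 64.1 -20.9 150.8] 6.054561995041769
```

```bash
python3 -c "
from station import bot
print(bot.hand_in())"
```

```text
the job is handed in; nothing more can be done
None
```

The tall board is leaning on the tiled wall by itself, released, and I handed the job in at about 17 s of the 40 s limit. The hand-in reports no verdict, so the results below are my own last checks.

I gripped the board 20 mm below its top edge and lifted it straight out of the outer slot. I carried it above the other boards, tilted it 17°, set its foot beside the batten, let go and backed the arm away.

| Check | Measured | Required |
|---|---|---|
| Lean from vertical | about 18–19° | 11–26° |
| Middle along the wall | within about 1 mm of the wall's middle | within 50 mm |
| Angle to the wall | under 1° | under 11° |
| Foot to batten | about 4–7 mm | within about 14 mm |
| Middle, out from the tiled face | about 8–11 mm | 0–30 mm |
| Middle, height | about 78 mm, worked out from the lean | 65–88 mm |

- **Other boards:** the arched and short boards look unmoved in the last scene picture, but I did not re-measure them.
- **Forces:** every contact force I read was about 3 N or less.
- **Disagreements:** the two-camera check of one top corner missed by 6 mm, probably from picking the corner pixels. It still put the corner within 3 mm of where the single-camera measurement did. The camera also put the foot 2–4 mm closer to the tiles than the arm's own position did. Both are within the limits.

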